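# Hang the lead-spacing gauge on its hook

### The job

Put the lead-spacing gauge away: take it by its black grip out of the slotted wooden rest and hang it on the hook stand, bringing its window sideways over the upturned red tip of the hook and then lowering it gently until it hangs on the hook's arm between tip and post. Let go only once it is down on the arm, and leave it hanging still; do not drop or jam it, and leave the other things on the table where they are.

Things in the scene. Friction and masses are not known exactly. Their poses are not given: they have to be found in the camera images.
- gauge_grip (a point): Centre of the black grip (14 mm thick in x, 28 wide in y, from 20 below to 21 above this point) on top of the loose aluminium gauge, 0.10 to 0.20 kg. Axes: z up the plate, x the plate's normal, y across. The plate is 6 thick, 80 wide, its foot 146 mm below this point. At the start it stands upright in the rest, this point 158 mm above the table. Same both ways round.
- gauge_window_top (a point): Middle of the upper edge of the see-through window in the gauge's plate, 36 mm straight below gauge_grip; same axes. The window is 50 mm wide (y) and 46 tall: its lower edge lies 46 mm below this point. The plate's bar above it is 16 mm tall, and the grip stands on that.
- hook_throat (a point): Top of the level arm of the hook (8 mm steel bar), midway between tip and post, 160 mm above the table. x points along the arm from tip to post, z up. The post is 36 mm to +x and ends at the arm's height; the tip is 36 mm to -x; the plate has 30 mm of room either way. Fixed stand; blue base 100 x 90 x 12 mm centred under this point. Nothing above.
- hook_tip (a point): Top of the upturned tip of the hook (red ball end, 10 mm across), 174 mm above the table: 14 mm higher than the arm's top, 36 mm to -x of hook_throat; same axes. The gauge's window goes over it from outside, moving along +x.
- rest: Wooden rest, fixed, 60 (x) x 112 (y) x 41 mm tall, origin at the centre of its underside. An open-topped slot along y, 9 mm wide and 86 long with its floor 12 mm above the table, holds the foot of the gauge; the gauge leaves it straight up (lift more than 30 mm). Machines over 0.3 m tall stand to the left of and behind the work: come in from well above them.
- flux_bottle: Bystander, loose, to be left alone: cream squeeze bottle with red needle cap, 40 across, 116 tall (mm); origin at the centre of its underside.
- capacitor_1: Bystander, loose, to be left alone: dark blue can capacitor standing up, 25 across, 46 tall (mm); origin at the centre of its underside.
- capacitor_3: Bystander, loose, to be left alone: dark blue can capacitor standing up, 25 across, 40 tall (mm); origin at the centre of its underside.
- clamp_knob: Bystander, loose, to be left alone: black lobed clamp knob, 36 across, 38 tall (mm); origin at the centre of its underside.

How it is judged:
By the outcome, as a careful person would: the job done as asked, in the order asked, and still so for the second after the job is handed in, with the robot touching nothing.
It also fails if it takes over 54 s, if anything falls off the work surface, if the arm or the gripper's body presses on something with over 40 N, if the wrist force passes 120 N, or if a joint passes its speed limit or range.

### The arm

A 6-joint arm with a two-finger parallel gripper is mounted at the origin on the work surface; the furniture and walls round the work are solid. World frame = base frame: x ahead of the robot, y to its left, z up, the work surface at z = 0. Lengths are in m, angles in degrees, forces in N, time in s.
With the tool pointing down it reaches from about 0.4 to 0.825 m from the base axis. Payload 7 kg.
Tool frame: the origin (TCP) lies at the very end of the fingers, on their centre line; the grasp point (between the pads) lies 19 mm behind it; x points along the fingers, z is the direction in which the jaws open and shut, and the axes are right-handed (so a half turn about x gives the same grasp; the last joint's range is limited). The gripper opens to 88 mm and grips with 3 to 60 N. Pads are 19 mm wide; open, the fingers measure 130 mm over their backs; the gripper's body (78 mm by 193 mm) begins 47 mm behind the grasp point.
Start: joints at [-50.586, 20.546, 0.682, 0, -70.136, -16.507], TCP at [0.263, -0.622, 0.227] pointing down, gripper open.
Joint ranges: [-176.03, 176.03], [-82.01, 121.73], [-58.28, 71.71], [-173.87, 95.51], [-174.79, -0.11], [-173.66, 173.66]. Speed limits (degrees/s): [136.94, 136.94, 172.46, 180, 180, 180].

### API

Orientations are given as [roll, pitch, yaw] about the fixed x, y, z axes, in that order (R = Rz(yaw) Ry(pitch) Rx(roll)).
In Python, from plant import * gives the robot as it stands.
- The arm moves only by the tool arm_command, never from a script. Its argument "commands" is one flat list of numbers, 5 for each row, row after row: the shift along the tool's x, y, z in mm, then the turn about the tool's x in degrees, then the opening in per cent of the stroke, from 0 (shut) to 100 (fully open). A call has 1 to 5 rows; each row shifts and turns the pose as measured when the row begins, along the tool's axes as they then stand; what a row does not reach is not made up. A row lasts 1/8 s, in which the tool goes at most 62.5 mm and 10.7 degrees, less where a joint would pass 70% of its speed; a pose out of reach is approached as far as the arm can. A call is refused whole if a number of a shift passes 62.5 or a number of a turn 10.7, either way. A call with a gripper value outside its range is refused whole. The fingers move at their own pace and stop on an object; the grip force is fixed at half the most. Time passes only in rows, so rows that do not move let the fingers close. It gives the time, the measured TCP pose, the force and the opening at its end, in the units of the state.
- get_obs(): the state, without advancing time (a new reading comes with each control period).
- snapshot(name): name is "side" or "top" or "wrist"; returns a dict with "frame" (384x512x3 uint8, blue, green, red), "fov_y" (degrees; the focal length in pixels is half the picture's height over the tangent of half this angle, whatever the lens; pixels are square), "cx", "cy" (the principal point, pixels), "world_to_cam" (4x4, takes a point from world to camera coordinates). Camera axes: x right, y up, looking along -z (the intrinsics and any distortion apply to the point x, -y, -z); pixel columns grow to the right and rows downward; lengths in m; the calibration is good to about 2 mm. A picture is of the moment at which its call begins. There is no depth.
- close_job(): hands the job in, once; it reports no verdict.
The state is a dict: "clock": time; "joint_pos": joint angles; "qvel": joint speeds; "tau": joint torques, N m; "tool_pos": TCP position; "orientation": TCP orientation; "force": force on the tool from outside, world axes, zero at the start; "moment": the same for the moment, N m; "opening": finger opening in m.
Only numpy, scipy, OpenCV 4.12 (cv2) and the standard library are available. Lean on these libraries where they do the work, as an engineer would, in place of code of your own. Each camera call takes 0.05 s, during which the arm holds its last target. There are 200 camera calls.

## Working session

There is one attempt and no reset: what is moved stays moved. The work goes in short steps, Python scripts to look and compute and a tool call to move; the robot and the scene stay as the last step left them, time stands still between calls to the robot, and variables do not carry over. Pictures are saved under pics/ and viewed, about 8 in all and at most 12, crops included, and the job is handed in when it is done.

Besides the shell and the picture viewer there is one more tool, called after ">>>" as name(argument=value, ...) on one line, values as JSON. arm_command: Moves the arm, as the interface text tells. Its arguments: {"type":"object","properties":{"commands":{"type":"array"}},"required":["commands"]}

```bash
ls; mkdir -p pics; cat > h.py <<'E'
from plant import *
import numpy as np, cv2
from scipy.spatial.transform import Rotation as R
def cam(n):
    s=snapshot(n); s['f']=192/np.tan(np.radians(s['fov_y']/2)); return s
def ray(s,u,v):
    T=np.array(s['world_to_cam']); 
    d=np.array([(u-s['cx'])/s['f'],-(v-s['cy'])/s['f'],-1.]); Rm=T[:3,:3]
    return -Rm.T@T[:3,3], Rm.T@d
def onz(s,u,v,z):
    o,d=ray(s,u,v); return o+d*(z-o[2])/d[2]
def proj(s,p):
    T=np.array(s['world_to_cam']); c=T[:3,:3]@np.array(p)+T[:3,3]
    return s['cx']+s['f']*c[0]/-c[2], s['cy']-s['f']*c[1]/-c[2]
def tri(rs):
    A=np.zeros((3,3));b=np.zeros(3)
    for o,d in rs:
        d=d/np.linalg.norm(d);P=np.eye(3)-np.outer(d,d);A+=P;b+=P@o
    p=np.linalg.solve(A,b); return p,[np.linalg.norm(np.cross(p-o,d/np.linalg.norm(d))) for o,d in rs]
E
python3 - <<'E'
from h import *
ims=[]
for n in("side","top","wrist"):
    s=cam(n); cv2.imwrite(f'pics/{n}0.png',s['frame']); print(n,{k:v for k,v in s.items() if k not in('frame','world_to_cam')}, ray(s,s['cx'],s['cy']))
print(get_obs())
E
```

```text
pics
side {'fov_y': 48.16230316218495, 'cx': 252.01678059680822, 'cy': 185.99018900053215, 'f': np.float64(429.60047215165514)} (array([ 0.55282896, -1.06094526,  0.64243399]), array([-2.72051479e-04,  8.39469117e-01, -5.43407331e-01]))
top {'fov_y': 52.17847497471086, 'cx': 250.25114208219662, 'cy': 188.93494500468597, 'f': np.float64(392.107173559622)} (array([ 0.4508813 , -0.30260696,  0.95792363]), array([ 0.1350891 , -0.00193448, -0.99083157]))
wrist {'fov_y': 58.99884181981304, 'cx': 257.0684333336592, 'cy': 185.3487640056225, 'f': np.float64(339.36685415596855)} (array([ 0.20182586, -0.64654834,  0.38241993]), array([ 0.22390891,  0.09644822, -0.96982604]))
{'clock': 0.15, 'joint_pos': array([-5.05855640e+01,  2.05824067e+01,  6.46072132e-01, -1.12423131e-02,
       -7.01342006e+01, -1.65047538e+01]), 'qvel': array([-0.03644334, -0.08926744,  0.14074766,  0.07460387,  0.04451929,
        0.07285121]), 'tau': array([-2.22018389e-03, -5.83274674e+01,  2.93287808e+01,  7.00118199e+00,
        8.76255857e-03, -8.09250719e-05]), 'tool_pos': array([ 0.26256561, -0.6214614 ,  0.22584593]), 'orientation': array([  7.98331273,  89.92867713, 120.88916808]), 'force': array([-0.22131963,  0.1531379 , -0.1513571 ]), 'moment': array([ 0.00908894,  0.00014105, -0.01472507]), 'opening': 0.08733209632607705}
```

View pics/side0.png

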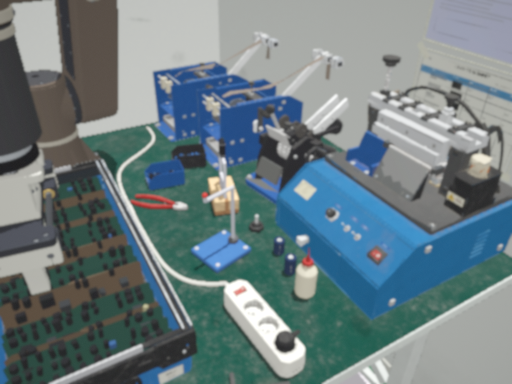

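View pics/top0.png

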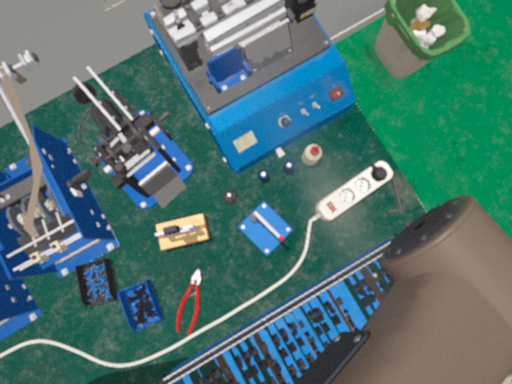

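Side view: hook stand at about (222,250) with the gauge in its rest behind it at (223,195). Top view: rest at (183,232), blue base at (267,228), red tip near (281,240). I'll zoom in on both.

```bash
python3 - <<'E'
from h import *
t=cv2.imread('pics/top0.png')[190:280,145:305]; s=cv2.imread('pics/side0.png')[130:280,180:270]
a=cv2.resize(t,None,fx=5,fy=5,interpolation=cv2.INTER_CUBIC); cv2.imwrite('pics/topz.png',a)
cv2.imwrite('pics/sidez.png',cv2.resize(s,None,fx=4,fy=4,interpolation=cv2.INTER_CUBIC))
s=cam('top')
for n,(u,v),z in(('rest',(183,232),.041),('base',(267,228),.012),('tip',(281,240),.17),('img up',(183,132),.041)): print(n,onz(s,u,v,z).round(3))
E
```

```text
rest [ 0.476 -0.147  0.041]
base [ 0.485 -0.344  0.012]
tip [ 0.455 -0.364  0.17 ]
img up [ 0.716 -0.144  0.041]
```

View pics/topz.png

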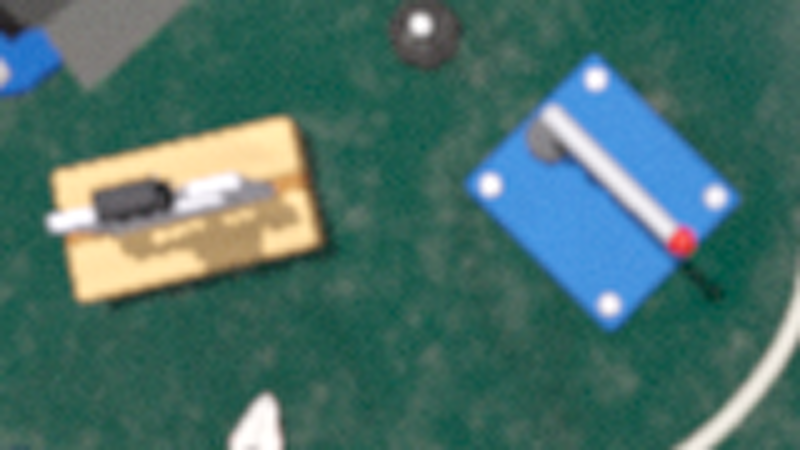

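View pics/sidez.png

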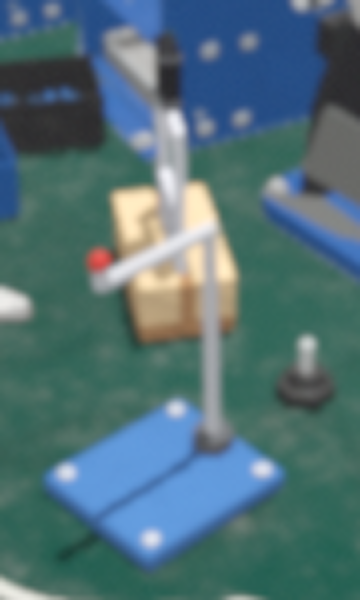

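Top crop: black grip at crop (134,199), red tip (682,242), arm/post junction (553,113), and four clear rest corners. Side crop: grip (169,72), red ball (100,262), junction (209,230). Next I'll triangulate these.

```bash
python3 - <<'E'
from h import *
t=cam('top'); s=cam('side')
T=lambda u,v:(145+u/5,190+v/5); S=lambda u,v:(180+u/4,130+v/4)
for n,a,b,z in(('grip',(134,199),(169,72),.158),('ball',(682,242),(100,262),.169),('junc',(553,113),(209,230),.158)):
    p,e=tri([ray(t,*T(*a)),ray(s,*S(*b))]); print(n,p.round(4),np.round(e,4),'planes',onz(t,*T(*a),z).round(4),onz(s,*S(*b),z).round(4))
c=[onz(t,*T(*q),.041) for q in((52,172),(293,117),(323,245),(80,302))]
print(np.round(c,4)); 
for i in range(4):
    d=c[(i+1)%4]-c[i]; print(np.linalg.norm(d).round(4),np.degrees(np.arctan2(d[1],d[0])).round(1))
print('rest c',np.mean(c,0).round(4))
c=[onz(t,*T(*q),.012) for q in((597,55),(740,200),(612,330),(466,183))]
for i in range(4):
    d=c[(i+1)%4]-c[i]; print(np.linalg.norm(d).round(4),np.degrees(np.arctan2(d[1],d[0])).round(1))
print('base c',np.mean(c,0).round(4))
o=get_obs(); Q=R.from_euler('xyz',o['orientation'],degrees=True); print(Q.as_matrix().round(3))
E
```

```text
grip [ 0.4788 -0.1437  0.1563] [0.0009 0.0009] planes [ 0.4778 -0.1441  0.158 ] [ 0.4799 -0.1466  0.158 ]
ball [ 0.4594 -0.3652  0.1683] [0.0013 0.0013] planes [ 0.4582 -0.3653  0.169 ] [ 0.4609 -0.3661  0.169 ]
junc [ 0.5115 -0.3146  0.1549] [0.0002 0.0002] planes [ 0.5111 -0.3146  0.158 ] [ 0.5119 -0.3193  0.158 ]
[[ 0.4947 -0.0825  0.041 ]
 [ 0.5192 -0.1947  0.041 ]
 [ 0.4596 -0.2089  0.041 ]
 [ 0.4346 -0.0968  0.041 ]]
0.1148 -77.7
0.0613 -166.5
0.1149 102.6
0.0617 13.4
rest c [ 0.477  -0.1457  0.041 ]
0.0978 -136.3
0.0872 134.3
0.0986 44.5
0.0885 -46.2
base c [ 0.4841 -0.3407  0.012 ]
[[-0.    -0.921 -0.389]
 [ 0.    -0.389  0.921]
 [-1.     0.     0.001]]
```

>>> arm_command(commands=[-50,0,0,0,100,-50,0,0,0,100,-50,0,0,0,100,-50,0,0,0,100,-40,0,0,0,100])

```text
clock: 0.92
tool_pos: [0.262, -0.6205, 0.4685]
orientation: [8.6, 89.5, 121.5]
force: [-0.1, 0.1, -0.6]
opening: 0.0877
```

>>> arm_command(commands=[0,-45,42,0,100,0,-45,42,0,100,0,-45,42,0,100,0,-45,42,0,100,0,-45,42,0,100])

```text
clock: 1.55
tool_pos: [0.3898, -0.338, 0.4709]
orientation: [3.3, 89.7, 115.8]
force: [0.3, -0.2, -0.4]
opening: 0.0877
```

>>> arm_command(commands=[0,-45,42,0,100,0,-45,42,0,100,0,-30,28,0,100,0,0,0,-10,100,0,0,0,-10,100])

```text
clock: 2.17
tool_pos: [0.459, -0.1806, 0.4724]
orientation: [-45.0, 89.7, 88.3]
force: [0.2, -1.9, 0.7]
opening: 0.0879
```

>>> arm_command(commands=[0,0,0,-10,100,0,0,0,-10,100,0,0,0,-10,100,0,0,0,-10,100,0,0,0,-10,100])

```text
clock: 2.8
tool_pos: [0.4585, -0.1798, 0.4727]
orientation: [-103.4, 89.6, 81.7]
force: [0.2, 0.1, -0.6]
opening: 0.0876
```

>>> arm_command(commands=[0,0,0,-10,100,0,0,0,0,100])

```text
clock: 3.05
tool_pos: [0.4583, -0.1797, 0.4728]
orientation: [-115.7, 89.6, 79.7]
force: [0.6, -0.2, -0.1]
opening: 0.0873
```

```bash
cat >> h.py <<'E'
def rel(x,y,z,yaw):
    "shift (mm, tool axes) and turn to reach TCP x,y,z with jaw axis at yaw (mod 180), tool down"
    o=get_obs(); M=R.from_euler('xyz',o['orientation'],degrees=True).as_matrix()
    w=np.degrees(np.arctan2(M[1,2],M[0,2])); t=-((yaw-w+90)%180-90)
    print('t',round(o['clock'],2),'tcp',o['tool_pos'].round(4),'yaw',round(w,2),'toolx',M[:,0].round(3),'F',o['force'].round(1),'op',round(o['opening'],4))
    print('shift',(M.T@(np.array([x,y,z])-o['tool_pos'])*1000).round(1),'turn',t.round(2))
E
python3 - <<'E'
from h import *
s=cam('wrist'); cv2.imwrite('pics/w1.png',cv2.resize(s['frame'],None,fx=1.5,fy=1.5)); rel(.478,-.145,.3,12.7)
print(proj(s,(.478,-.145,.179)),get_obs()['joint_pos'].round(1))
print(ray(s,256,192)[0])
E
```

```text
t 3.1 tcp [ 0.4583 -0.1797  0.4728] yaw -164.73 toolx [ 0.001  0.007 -1.   ] F [-0.3 -0.3 -0.2] op 0.0876
shift [173.1 -27.3 -27.7] turn 2.57
(np.float64(236.38736226164227), np.float64(169.32687033395314)) [  1.2  -0.7   5.7  -0.4 -96.3  14. ]
[ 0.47463896 -0.24320679  0.62911963]
```

View pics/w1.png

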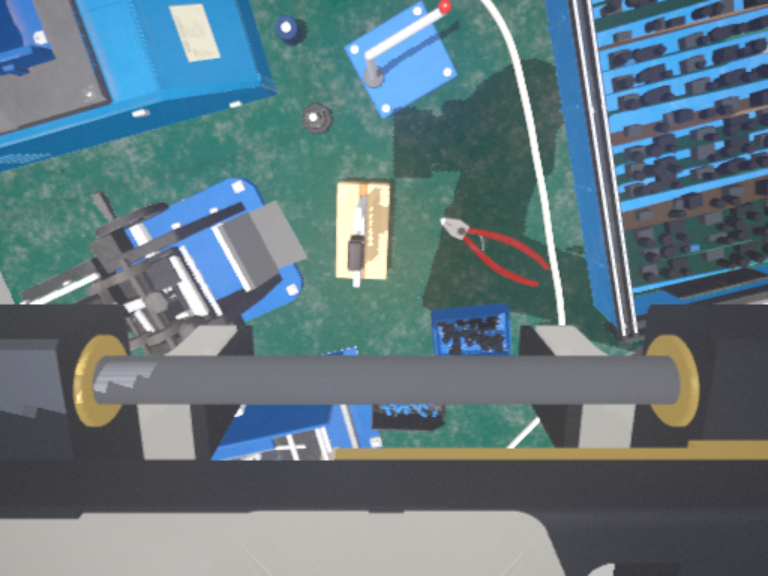

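Wrist view: the grip is at (237,168), which matches the prediction (236,169), and the hook tip is at (297,4). A vise with a grey plate whose corner is at (203,173) sits near the rest on the +x side, so I'll check its height against the gripper body.

```bash
python3 - <<'E'
from h import *
t=cam('top');s=cam('side');w=cam('wrist')
for n,a,b,c in(('plate lo corner',(163,208),(259,178.7),(203,173)),):
    print(n,tri([ray(t,*a),ray(s,*b),ray(w,*c)]),tri([ray(t,*a),ray(w,*c)]))
for z in(.05,.1,.2,.3): print(z,'leftbox',onz(t,118,242,z).round(3),onz(w,230,233,z).round(3),'vise dark post wrist',onz(w,107,205,z).round(3),'knob arms wrist',onz(w,68,133,z).round(3),'plate hi edge',onz(w,166,160,z).round(3))
g=(.478,-.145,.158);print(proj(w,g),proj(w,(.478,-.145,.179)))
im=cv2.resize(s['frame'][60:220,170:360],None,fx=3.5,fy=3.5,interpolation=cv2.INTER_CUBIC);cv2.imwrite('pics/s2.png',im)
E
```

```text
plate lo corner (array([ 0.54644402, -0.09435068,  0.03689238]), [np.float64(0.013730630740348996), np.float64(0.024497894423486478), np.float64(0.011591318267149564)]) (array([ 0.51600894, -0.14036417,  0.226239  ]), [np.float64(0.00028467163684915003), np.float64(0.00028467163684914087)])
0.05 leftbox [0.455 0.    0.05 ] [0.461 0.001 0.05 ] vise dark post wrist [0.687 0.007 0.05 ] knob arms wrist [ 0.771 -0.102  0.05 ] plate hi edge [ 0.601 -0.101  0.05 ]
0.1 leftbox [ 0.455 -0.016  0.1  ] [ 0.462 -0.02   0.1  ] vise dark post wrist [ 0.668 -0.014  0.1  ] knob arms wrist [ 0.745 -0.115  0.1  ] plate hi edge [ 0.59  -0.113  0.1  ]
0.2 leftbox [ 0.454 -0.05   0.2  ] [ 0.464 -0.062  0.2  ] vise dark post wrist [ 0.632 -0.057  0.2  ] knob arms wrist [ 0.694 -0.139  0.2  ] plate hi edge [ 0.568 -0.138  0.2  ]
0.3 leftbox [ 0.454 -0.083  0.3  ] [ 0.467 -0.104  0.3  ] vise dark post wrist [ 0.595 -0.101  0.3  ] knob arms wrist [ 0.643 -0.163  0.3  ] plate hi edge [ 0.546 -0.162  0.3  ]
(np.float64(237.37171464113476), np.float64(166.3813884330909)) (np.float64(236.4529356551254), np.float64(169.41737470821613))
```

View pics/s2.png

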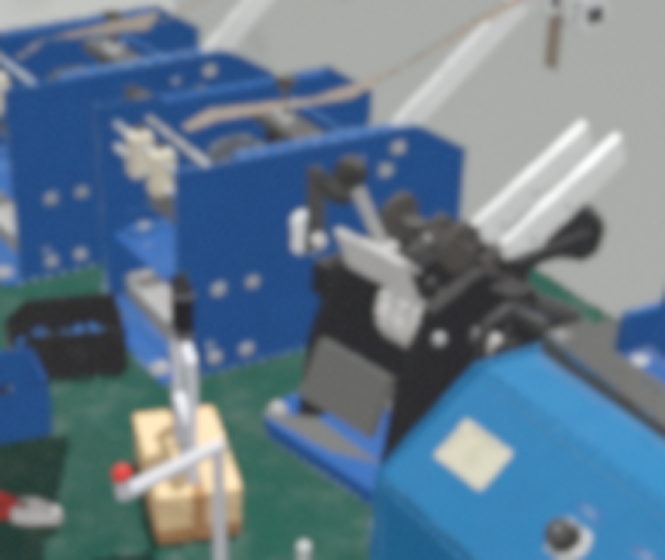

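```bash
python3 - <<'E'
from h import *
t=cam('top');s=cam('side');w=cam('wrist')
for z in(.02,.04,.06):
    p=onz(t,163,208,z); print(z,p.round(3),'side',np.round(proj(s,p),1))
S=lambda u,v:(170+u/3.5,60+v/3.5)
for n,q in(('steep top-left',(325,335)),('black left upper',(312,265)),('lip left',(338,230)),('lip right low',(412,278)),('knob',(350,165)),('black top-left crank',(312,170))):
    o,d=ray(s,*S(*q))
    for y in(-.13,-.06,.02): 
        p=o+d*(y-o[1])/d[1]; print(n,p.round(3),'wrist*1.5',(np.array(proj(w,p))*1.5).round(0),'top',np.round(proj(t,p)))
E
```

```text
0.02 [ 0.535 -0.095  0.02 ] side [245.4 185. ]
0.04 [ 0.533 -0.099  0.04 ] side [244.7 179.5]
0.06 [ 0.531 -0.104  0.06 ] side [244.  173.9]
steep top-left [ 0.578 -0.13   0.129] wrist*1.5 [256. 232.] top [169. 183.]
steep top-left [ 0.58  -0.06   0.091] wrist*1.5 [250. 287.] top [141. 185.]
steep top-left [0.582 0.02  0.047] wrist*1.5 [245. 337.] top [112. 187.]
black left upper [ 0.568 -0.13   0.184] wrist*1.5 [252. 245.] top [163. 184.]
black left upper [ 0.569 -0.06   0.149] wrist*1.5 [246. 305.] top [133. 186.]
black left upper [0.57 0.02 0.11] wrist*1.5 [240. 361.] top [102. 189.]
lip left [ 0.585 -0.13   0.21 ] wrist*1.5 [224. 245.] top [160. 173.]
lip left [ 0.588 -0.06   0.178] wrist*1.5 [218. 309.] top [129. 175.]
lip left [0.59  0.02  0.141] wrist*1.5 [213. 368.] top [ 97. 177.]
lip right low [ 0.637 -0.13   0.175] wrist*1.5 [179. 223.] top [165. 151.]
lip right low [ 0.643 -0.06   0.14 ] wrist*1.5 [175. 283.] top [135. 152.]
lip right low [0.651 0.02  0.1  ] wrist*1.5 [171. 339.] top [105. 154.]
knob [ 0.592 -0.13   0.257] wrist*1.5 [196. 255.] top [154. 165.]
knob [ 0.595 -0.06   0.228] wrist*1.5 [190. 326.] top [121. 167.]
knob [0.598 0.02  0.195] wrist*1.5 [185. 391.] top [ 86. 169.]
black top-left crank [ 0.567 -0.13   0.253] wrist*1.5 [230. 262.] top [155. 179.]
black top-left crank [ 0.568 -0.06   0.224] wrist*1.5 [224. 332.] top [121. 181.]
black top-left crank [0.569 0.02  0.191] wrist*1.5 [217. 396.] top [ 86. 184.]
```

>>> arm_command(commands=[0,-14,-14,2.6,100,0,-14,-14,0,100,50,0,0,0,100,50,0,0,0,100,50,0,0,0,100])

```text
clock: 4.03
tool_pos: [0.4831, -0.1425, 0.3229]
orientation: [-160.7, 89.3, 32.1]
force: [0.8, -0.1, 0.1]
opening: 0.0878
```

>>> arm_command(commands=[20,0,0,0,100,20,0,0,0,100,0,0,0,0,100])

```text
clock: 4.4
tool_pos: [0.4819, -0.1406, 0.2773]
orientation: [-118.8, 89.6, 74.1]
force: [-0.4, -0.7, 0.7]
opening: 0.0878
```

```bash
python3 - <<'E'
from h import *
w=cam('wrist'); s=cam('side')
rel(.478,-.145,.149,12.7)
a=cv2.resize(w['frame'],(400,300)); b=cv2.resize(s['frame'][60:210,180:330],(400,400),interpolation=cv2.INTER_CUBIC)
im=np.zeros((400,800,3),np.uint8); im[:300,:400]=a; im[:,400:]=b; cv2.imwrite('pics/m3.png',im)
E
```

```text
t 4.5 tcp [ 0.483  -0.1409  0.2794] yaw -167.04 toolx [ 0.005  0.006 -1.   ] F [ 0.  -0.6 -0.1] op 0.0875
shift [130.4   3.4   6.7] turn 0.26
```

View pics/m3.png

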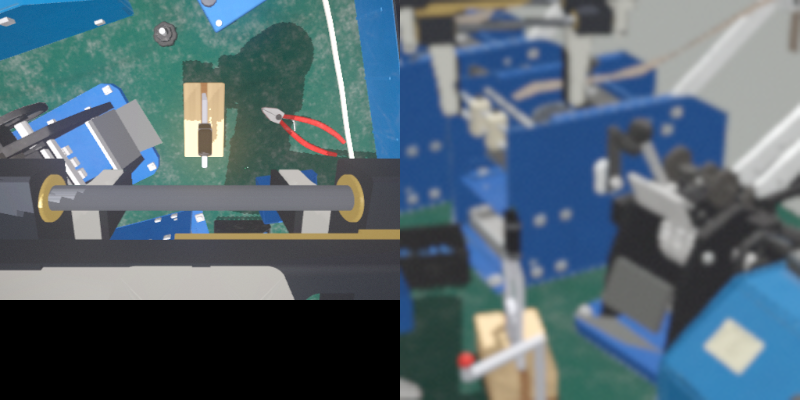

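Wrist view: the grip is centred between the fingers with room around it. In the side view the +x end of the gripper body would come near the vise crank's line of sight, so I'll check the crank's y in the first top picture.

```bash
python3 - <<'E'
from h import *
t=cv2.imread('pics/top0.png')[60:240,60:210]; cv2.imwrite('pics/t4.png',cv2.resize(t,None,fx=3.3,fy=3.3,interpolation=cv2.INTER_CUBIC))
E
```

```text
(no output)
```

View pics/t4.png

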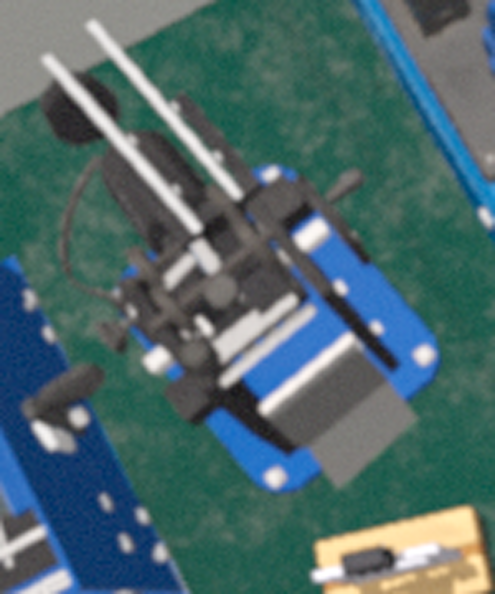

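The piece in question is a lever on the left-hand box, further away. The nearest tall vise part, about (0.568,-0.055), clears the body corner by roughly 25 mm. I'll centre, then go down in small steps.

>>> arm_command(commands=[20,3,6,0.3,100,20,0,0,0,100,0,0,0,0,100])

```text
clock: 4.88
tool_pos: [0.4808, -0.1449, 0.2429]
orientation: [-169.7, 89.2, 23.1]
force: [0.2, 0.5, 1.1]
opening: 0.0875
```

```bash
python3 - <<'E'
from h import *
w=cam('wrist'); rel(.478,-.145,.149,12.7)
for z in(.179,.158,.138): print(np.round(proj(w,(.478,-.145,z)),1))
f=w['frame'].astype(int); m=((f.max(2)<75)&(f.max(2)-f.min(2)<25)).astype(np.uint8)[:235]
n,l,st,c=cv2.connectedComponentsWithStats(m)
for i in range(1,n):
    if st[i,4]>150: print(st[i],c[i].round(1))
x,y=np.array(proj(w,(.478,-.145,.16))).astype(int)
cv2.imwrite('pics/w5.png',cv2.resize(w['frame'][max(0,y-90):y+70,x-90:x+90],None,fx=3,fy=3)); print(x-90,max(0,y-90))
E
```

```text
t 4.92 tcp [ 0.4815 -0.145   0.244 ] yaw -167.25 toolx [ 0.014  0.005 -1.   ] F [1.3 0.2 1.5] op 0.0872
shift [94.9 -0.7  4.8] turn 0.05
[261.5 199. ]
[261.5 190.8]
[261.5 184.2]
[  0 141  42  27 282] [ 23.5 149.8]
[444 203  68  32 674] [483.9 221.3]
[346 217  22  18 255] [353.7 227.2]
171 101
```

View pics/w5.png

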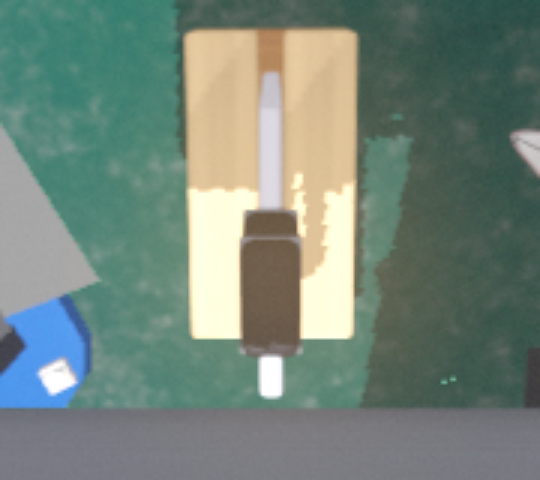

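The grip's top face is centred at (261.3,199.0) against a prediction of (261.5,199.0), so the position holds. Going down.

>>> arm_command(commands=[20,-0.5,4,0,100,20,0,0,0,100,20,0,0,0,100,10,0,0,0,100,0,0,0,0,100])

```text
clock: 5.55
tool_pos: [0.4842, -0.1453, 0.1805]
orientation: [174.8, 88.5, 7.7]
force: [-0.2, 0.8, 1.2]
opening: 0.0874
```

```bash
python3 - <<'E'
from h import *
rel(.478,-.145,.149,12.7)
E
```

```text
t 5.55 tcp [ 0.4842 -0.1453  0.1805] yaw -167.14 toolx [ 0.027  0.004 -1.   ] F [-0.2  0.8  1.2] op 0.0874
shift [31.3 -1.7  6.9] turn 0.16
```

>>> arm_command(commands=[33,-1.5,7,0.2,100])

```text
clock: 5.68
tool_pos: [0.4811, -0.1453, 0.1502]
orientation: [172.7, 88.1, 5.4]
force: [0.1, -0.1, -0.6]
opening: 0.0877
```

```bash
python3 - <<'E'
from h import *
rel(.478,-.145,.149,12.7)
E
```

```text
t 5.67 tcp [ 0.4811 -0.1453  0.1502] yaw -167.29 toolx [ 0.033  0.003 -0.999] F [ 0.1 -0.1 -0.6] op 0.0877
shift [ 1.1 -1.   3. ] turn 0.01
```

>>> arm_command(commands=[2,-1,2.5,0,100,0,0,0,0,40])

```text
clock: 5.92
tool_pos: [0.4785, -0.145, 0.1491]
orientation: [171.8, 88.1, 4.5]
force: [0.1, 0.5, 1.3]
opening: 0.0822
```

>>> arm_command(commands=[0,0,0,0,0,0,0,0,0,0,0,0,0,0,0,0,0,0,0,0])

```text
clock: 6.42
tool_pos: [0.4805, -0.1451, 0.1521]
orientation: [170.9, 87.9, 3.7]
force: [-0.3, 0.7, 0.2]
opening: 0.0431
```

```bash
python3 - <<'E'
from h import *
rel(.478,-.145,.3,12.7)
E
```

```text
t 6.42 tcp [ 0.4805 -0.1451  0.1521] yaw -167.23 toolx [ 0.037  0.002 -0.999] F [-0.3  0.7  0.2] op 0.0431
shift [-147.9    0.2   -3. ] turn 0.07
```

>>> arm_command(commands=[2,0,1.5,0,0,1,0,0.5,0,0,0,0,0,0,0,0,0,0,0,0,0,0,0,0,0])

```text
clock: 7.05
tool_pos: [0.4776, -0.1459, 0.1487]
orientation: [170.2, 88.0, 3.0]
force: [-1.3, 0.5, 1.2]
opening: 0.0137
```

```bash
python3 - <<'E'
from h import *
rel(.478,-.145,.3,12.7)
E
```

```text
t 7.05 tcp [ 0.4776 -0.1459  0.1487] yaw -167.21 toolx [ 0.035  0.002 -0.999] F [-1.3  0.5  1.2] op 0.0137
shift [-151.2    0.2   -5.9] turn 0.09
```

>>> arm_command(commands=[-12,0,-0.5,0,0,-20,0,-0.8,0,0,-20,0,-0.8,0,0,-30,0,-1,0,0,-30,0,-1,0,0])

```text
clock: 7.68
tool_pos: [0.4771, -0.1446, 0.264]
orientation: [172.6, 88.1, 5.3]
force: [-0.2, -0.3, -1.4]
opening: 0.0134
```

```bash
python3 - <<'E'
from h import *
rel(.435,-.39,.36,44.2)
s=cam('side')
cv2.imwrite('pics/s6.png',cv2.resize(s['frame'][40:280,140:330],None,fx=2.5,fy=2.5))
E
```

```text
t 7.67 tcp [ 0.4771 -0.1446  0.264 ] yaw -167.26 toolx [ 0.033  0.003 -0.999] F [-0.2 -0.3 -1.4] op 0.0134
shift [-98.1 230.5  92. ] turn -31.46
```

View pics/s6.png

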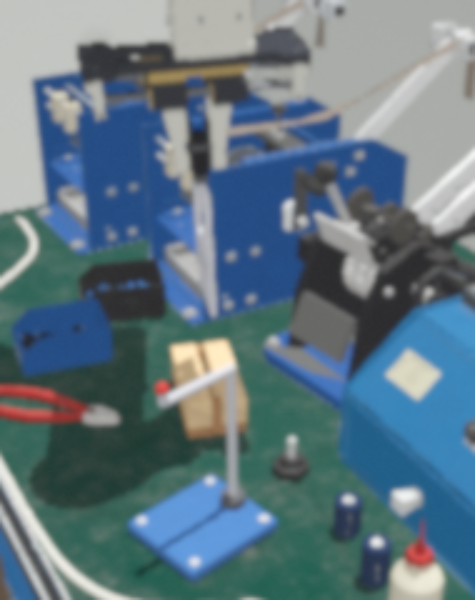

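The gauge is clear of the rest, nearly upright and held. Now raising it above the hook and carrying it to the outside of the tip.

>>> arm_command(commands=[-40,0,-2,0,0,-40,0,-2,0,0,0,35,14,0,0,0,35,14,0,0,0,35,14,0,0])

```text
clock: 8.35
tool_pos: [0.4634, -0.2563, 0.3554]
orientation: [170.2, 87.2, 3.3]
force: [0.5, 0.3, -1.1]
opening: 0.0136
```

>>> arm_command(commands=[0,35,14,0,0,0,35,14,0,0,0,20,8,-8,0,0,5,2,-8,0,0,0,0,-8,0])

```text
clock: 8.98
tool_pos: [0.4477, -0.3632, 0.3563]
orientation: [145.3, 87.0, 2.8]
force: [-0.3, 0.6, -2.3]
opening: 0.0137
```

```bash
python3 - <<'E'
from h import *
rel(.435,-.39,.36,44.2)
E
```

```text
t 8.97 tcp [ 0.4477 -0.3632  0.3563] yaw -142.44 toolx [ 0.052  0.003 -0.999] F [-0.3  0.6 -2.3] op 0.0137
shift [-4.4 13.6 26.2] turn -6.64
```

>>> arm_command(commands=[0,14,27,-6.6,0,0,2,3,0,0])

```text
clock: 9.22
tool_pos: [0.4342, -0.3948, 0.3563]
orientation: [138.2, 86.9, 2.7]
force: [0.1, 0.3, -2.6]
opening: 0.0139
```

```bash
python3 - <<'E'
from h import *
rel(.432,-.39,.216,44.2)
E
```

```text
t 9.22 tcp [ 0.4342 -0.3948  0.3563] yaw -135.51 toolx [ 0.053  0.002 -0.999] F [ 0.1  0.3 -2.6] op 0.0139
shift [140.   -9.9   3.8] turn 0.29
```

>>> arm_command(commands=[30,-2,1.5,0,0,30,-2,1.5,0,0,30,-2,1,0,0])

```text
clock: 9.6
tool_pos: [0.4341, -0.3938, 0.2677]
orientation: [135.3, 86.5, -0.6]
force: [0.0, -0.4, -1.8]
opening: 0.014
```

```bash
python3 - <<'E'
from h import *
rel(.432,-.39,.216,44.2)
E
```

```text
t 9.6 tcp [ 0.4341 -0.3938  0.2677] yaw -135.83 toolx [ 0.06  -0.001 -0.998] F [ 0.  -0.4 -1.8] op 0.014
shift [51.5 -6.3  1.1] turn -0.03
```

>>> arm_command(commands=[28,-3,1,0,0,24,-3,0.5,0,0])

```text
clock: 9.85
tool_pos: [0.4324, -0.3897, 0.2141]
orientation: [135.7, 86.5, -0.4]
force: [0.4, 0.7, -2.2]
opening: 0.0138
```

```bash
cat >> h.py <<'E'
def hook(x=0):
    "gauge in the hook frame (mm): window top, window bottom, foot, assuming it follows the tool"
    o=get_obs(); M=R.from_euler('xyz',o['orientation'],degrees=True).as_matrix()
    H=R.from_euler('z',44.2,degrees=True).as_matrix()
    for n,d in(('grip',-9.3),('wtop',26.7),('wbot',72.7),('foot',136.7)):
        print(n,(H.T@(o['tool_pos']+M[:,0]*d/1e3-[.4855,-.340,.160])*1e3).round(1))
    print('hook +x in tool',(M.T@H[:,0]).round(3))
E
python3 - <<'E'
from h import *
rel(.4855,-.34,.216,44.2); hook()
a=cam('side'); b=cam('top')
im=np.zeros((540,800,3),np.uint8)
im[:,:400]=cv2.resize(a['frame'][120:282,160:280],(400,540),interpolation=cv2.INTER_CUBIC); im[:400,400:]=cv2.resize(b['frame'][170:290,210:330],(400,400),interpolation=cv2.INTER_CUBIC)
cv2.imwrite('pics/m7.png',im)
E
```

```text
t 9.85 tcp [ 0.4324 -0.3897  0.2141] yaw -136.03 toolx [ 0.061 -0.    -0.998] F [ 0.4  0.7 -2.2] op 0.0138
shift [  1.4   1.1 -72.7] turn -0.23
grip [-73.1   1.8  63.4]
wtop [-71.5   0.3  27.5]
wbot [-69.5  -1.7 -18.4]
foot [-66.7  -4.5 -82.3]
hook +x in tool [ 0.044 -0.006 -0.999]
```

View pics/m7.png

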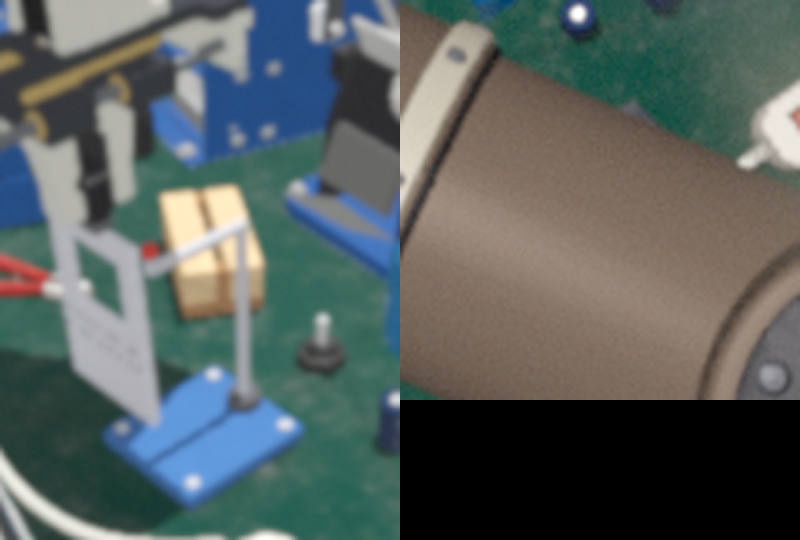

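The plate stands outside the red ball at crop (150,250), with the window corners at about (75,228), (120,262), (82,290) and (124,318). I'll check these against the prediction.

```bash
python3 - <<'E'
from h import *
s=cam('side'); o=get_obs(); M=R.from_euler('xyz',o['orientation'],degrees=True).as_matrix()
for d in(26.7,72.7):
    for y in(25,-25):
        u,v=proj(s,o['tool_pos']+M[:,0]*d/1e3+M[:,1]*y/1e3); print(d,y,round((u-160)/.3),round((v-120)/.3))
H=R.from_euler('z',44.2,degrees=True).as_matrix()
u,v=proj(s,np.array([.4855,-.34,.16])+H@[-.036,0,.009]); print('ball',(u-160)/.3,(v-120)/.3)
E
```

```text
26.7 25 123 264
26.7 -25 70 231
72.7 25 132 330
72.7 -25 81 295
ball 148.18339123176372 250.7215133625589
```

The prediction agrees to within a few pixels. Sliding along the hook's +x now.

>>> arm_command(commands=[1.5,0.2,-14,-0.2,0,1,0,-14,0,0,0.6,0,-14,0,0])

```text
clock: 10.38
tool_pos: [0.4658, -0.36, 0.2168]
orientation: [133.8, 86.3, -2.1]
force: [-0.2, -0.5, -1.5]
opening: 0.0137
```

```bash
python3 - <<'E'
from h import *
rel(.4855,-.34,.213,44.2); hook()
E
```

```text
t 10.38 tcp [ 0.4658 -0.36    0.2168] yaw -135.85 toolx [ 0.064 -0.002 -0.998] F [-0.2 -0.5 -1.5] op 0.0137
shift [  5.   -0.9 -27.8] turn -0.05
grip [-28.5  -0.2  66.1]
wtop [-26.9  -1.9  30.1]
wbot [-24.8  -4.  -15.8]
foot [-22.   -7.  -79.6]
hook +x in tool [ 0.044 -0.003 -0.999]
```

>>> arm_command(commands=[4,0,-12,0,0,3,0,-12,0,0,2,0,-2,0,0])

```text
clock: 10.75
tool_pos: [0.4878, -0.3395, 0.2092]
orientation: [133.5, 86.2, -2.3]
force: [-0.7, -0.2, -2.3]
opening: 0.0136
```

```bash
python3 - <<'E'
from h import *
rel(.4855,-.34,.187,44.2); hook()
E
```

```text
t 10.75 tcp [ 0.4878 -0.3395  0.2092] yaw -135.74 toolx [ 0.065 -0.003 -0.998] F [-0.7 -0.2 -2.3] op 0.0136
shift [22.  -2.3  3. ] turn 0.06
grip [ 1.6 -0.8 58.4]
wtop [ 3.2 -2.5 22.5]
wbot [  5.3  -4.7 -23.4]
foot [  8.2  -7.8 -87.2]
hook +x in tool [ 0.045 -0.001 -0.999]
```

>>> arm_command(commands=[8,-0.5,1,0,0,6,-0.5,1,0,0,3,0,0,0,0])

```text
clock: 11.12
tool_pos: [0.486, -0.3404, 0.1903]
orientation: [133.8, 86.3, -2.0]
force: [-0.5, -0.5, -2.0]
opening: 0.0137
```

```bash
python3 - <<'E'
from h import *
rel(.4855,-.34,.187,44.2); hook()
E
```

```text
t 11.12 tcp [ 0.486  -0.3404  0.1903] yaw -135.76 toolx [ 0.064 -0.002 -0.998] F [-0.5 -0.5 -2. ] op 0.0137
shift [ 3.2 -0.8  0.3] turn 0.04
grip [-0.3 -0.2 39.6]
wtop [ 1.3 -1.9  3.6]
wbot [  3.4  -4.  -42.3]
foot [   6.2   -7.  -106.1]
hook +x in tool [ 0.044 -0.001 -0.999]
```

>>> arm_command(commands=[2,0,0,0,0,1.5,0,0,0,0])

```text
clock: 11.38
tool_pos: [0.486, -0.3408, 0.1866]
orientation: [133.7, 86.3, -2.1]
force: [-0.7, 2.3, 5.7]
opening: 0.0141
```

>>> arm_command(commands=[1.5,0,0,0,0])

```text
clock: 11.5
tool_pos: [0.4861, -0.341, 0.1863]
orientation: [133.3, 86.3, -2.6]
force: [-4.3, 5.7, 13.7]
opening: 0.0138
```

Contact at the expected height, with an upward force of 14 N. Easing off and checking before release.

>>> arm_command(commands=[0,0,0,0,0])

```text
clock: 11.62
tool_pos: [0.4861, -0.341, 0.1869]
orientation: [133.1, 86.3, -2.8]
force: [0.1, -0.1, -2.2]
opening: 0.0139
```

```bash
python3 - <<'E'
from h import *
rel(.4855,-.34,.187,44.2); hook()
E
```

```text
t 11.62 tcp [ 0.4861 -0.341   0.1869] yaw -135.78 toolx [ 0.065 -0.003 -0.998] F [ 0.1 -0.1 -2.2] op 0.0139
shift [-0.2 -1.2 -0.3] turn 0.02
grip [-0.7 -0.7 36.2]
wtop [ 0.9 -2.5  0.2]
wbot [  3.   -4.7 -45.7]
foot [   5.8   -7.7 -109.5]
hook +x in tool [ 0.045 -0.002 -0.999]
```

>>> arm_command(commands=[1,0,0,0,0,0.7,0,0,0,0])

```text
clock: 11.88
tool_pos: [0.4864, -0.3413, 0.1865]
orientation: [132.4, 86.2, -3.5]
force: [-3.4, 3.3, 6.1]
opening: 0.0141
```

>>> arm_command(commands=[0.5,0,0,0,20,0.3,0,0,0,28])

```text
clock: 12.12
tool_pos: [0.4869, -0.3415, 0.1857]
orientation: [132.0, 86.1, -3.8]
force: [-0.6, 0.0, 0.1]
opening: 0.0216
```

>>> arm_command(commands=[0,0,0,0,40,0,0,0,0,50,0,0,0,0,60,0,0,0,0,60])

```text
clock: 12.62
tool_pos: [0.487, -0.3416, 0.1853]
orientation: [132.0, 86.2, -3.8]
force: [0.0, 0.6, -0.5]
opening: 0.0518
```

```bash
python3 - <<'E'
from h import *
rel(.4855,-.34,.187,44.2)
s=cam('side'); cv2.imwrite('pics/s8.png',cv2.resize(s['frame'][110:290,150:300],None,fx=3.3,fy=3.3,interpolation=cv2.INTER_CUBIC))
E
```

```text
t 12.62 tcp [ 0.487  -0.3416  0.1853] yaw -135.76 toolx [ 0.067 -0.004 -0.998] F [ 0.   0.6 -0.5] op 0.0518
shift [-1.8 -2.1 -0.1] turn 0.04
```

>>> arm_command(commands=[-10,0.5,-0.5,0,80,-15,0.7,-0.7,0,80,-25,1.2,-1.1,0,80,-40,2,-2,0,80,-40,2,-2,0,80])

```text
clock: 13.3
tool_pos: [0.4861, -0.3409, 0.3207]
orientation: [132.6, 86.3, -3.2]
force: [0.5, 0.1, 0.5]
opening: 0.0699
```

>>> arm_command(commands=[-50,2,-2,0,80,0,0,0,0,80,0,0,0,0,80,0,0,0,0,80,0,0,0,0,80])

```text
clock: 13.92
tool_pos: [0.4857, -0.3411, 0.3791]
orientation: [130.1, 85.9, -5.7]
force: [-0.6, -0.9, 0.4]
opening: 0.0701
```

```bash
python3 - <<'E'
from h import *
rel(.4855,-.34,.3,44.2)
a=cam('side')['frame']
for i in range(19): s=cam('side')
print('diff over 1s', cv2.absdiff(a,s['frame'])[180:270,160:280].max(), cv2.absdiff(a,s['frame'])[180:270,160:280].mean())
w=cam('wrist')
im=np.zeros((540,800,3),np.uint8)
im[:,:400]=cv2.resize(s['frame'][120:282,160:280],(400,540),interpolation=cv2.INTER_CUBIC); im[:300,400:]=cv2.resize(w['frame'],(400,300))
cv2.imwrite('pics/m9.png',im)
H=R.from_euler('z',44.2,degrees=True).as_matrix()
for n,p in(('wtop-',(0,-.025,0)),('wtop+',(0,.025,0)),('wbot-',(0,-.025,-.046)),('foot-',(0,-.04,-.11)),('foot+',(0,.04,-.11)),('grip',(0,0,.036))):
    u,v=proj(s,np.array([.4855,-.34,.16])+H@p); print(n,round((u-160)/.3),round((v-120)/.3))
E
```

```text
t 13.93 tcp [ 0.4857 -0.3411  0.3791] yaw -135.74 toolx [ 0.071 -0.007 -0.997] F [-0.6 -0.9  0.4] op 0.0701
shift [78.9 -5.3  3. ] turn 0.06
diff over 1s 8 0.5966975308641975
wtop- 223 257
wtop+ 170 224
wbot- 224 319
foot- 242 411
foot+ 162 354
grip 194 190
```

View pics/m9.png

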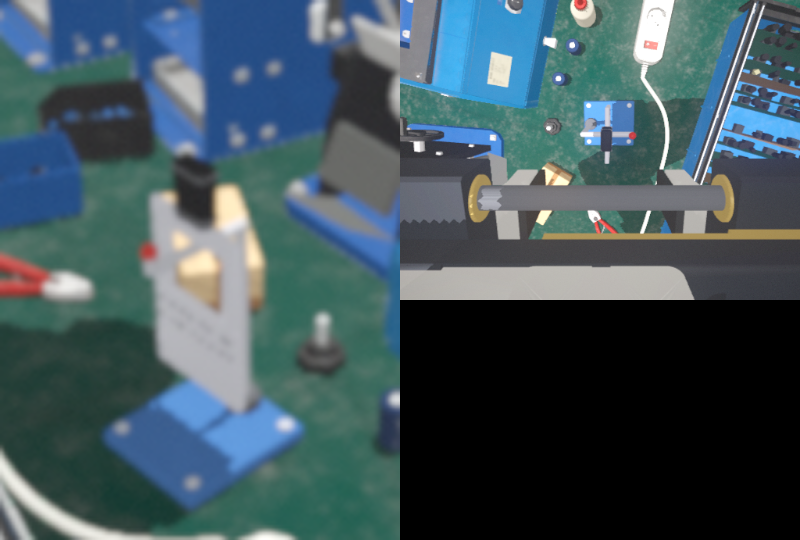

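The gauge hangs on the arm, with the red tip at crop (148,250) on the outer side and the foot at about (242,411) as predicted. It stayed still for 1 s and the bystanders are in place. Handing in.

```bash
python3 -c "
from plant import *
print(close_job())"
```

```text
the job is handed in; nothing more can be done
None
```

The gauge is hanging on the hook's arm between the red tip and the post, and I handed the job in at about 15 s on the robot's clock. I took it by the grip, lifted it straight out of the rest, and carried it above hook height. I then brought it down outside the tip, slid the window over it along +x, and lowered it until it touched the arm. I let go only once it was resting there.

- **Contact:** the window's top edge touched at 160 mm, the given height of the arm. The upward force was about 14 N for a moment, and I eased off before releasing.
- **Still and in place:** with the gripper about 190 mm above its release height, side pictures 1 s apart differed only by noise. The foot and grip appeared where predicted for a gauge hanging mid-arm.
- **Other things on the table:** the flux bottle, clamp knob and both capacitors looked unmoved in the last wrist view, judged by eye. I saw no sign of contact with them.
- **Disagreements:** the tool's tilt drifted to about 4° during the moves, which I could not correct, so the gauge was set down slightly tilted. In the picture before the slide, one lower window corner appeared about 12 zoomed pixels (under 4 camera pixels) off my prediction. I put that down to the plate's thickness and it did not affect the fit.

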